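# Move the cutter basket to the other hook

## Task

Move the basket of cookie cutters from the double hook it hangs on to the empty double hook, carrying it level and never setting it down on the way. Hang it so that its bar lies fully down in the dips of both prongs, slide and press only gently against the hooks, keep the cutters in the basket and leave the bowl, carton and mug where they are. Let go of it when it hangs still.

Things in the scene. Friction and masses are not known exactly. Their poses are not given: they have to be found in the camera images.
- grip (a point): Centre of the wooden grip block on top of the hanging basket: 18 mm (x) by 70 mm (y) by 40 mm tall; this point lies 24 mm above the block's underside, 16 mm below its top, and 20 mm above the axis of the hanging bar. Take it with the fingers closing along its x. z is up.
- bar (a point): Middle of the basket's hanging bar, a round steel bar 6 mm thick and 170 mm long along the basket's y, 125 mm above the basket's underside. The grip block sits on its middle 70 mm; the prongs carry it at 55 mm either side of the middle.
- basket: Grey sheet-metal basket, 100 mm (x) by 170 mm (y) by 55 mm tall, open at the top; origin at the centre of its underside. Two flat straps at its y ends rise to the bar, so 70 mm of free height lie between its rim and the bar's axis; the prongs pass through there. About 0.37 to 0.61 kg with its contents. At the start it hangs on hook_a, its x and y along hook_a's.
- stand_a: Fixed stand with the basket on it at the start (left or right varies): wooden foot 130 by 150 mm, at most 50 mm tall, steel post, aluminium clamp head with two wire prongs. Origin 225 mm below hook_a, same axes. To come off, the basket's bar must pass over the prong tips (axis 21 mm or more above hook_a's height) while its rim stays under the wires (axis at most 50 mm above).
- stand_b: The other, empty fixed stand, same make and same prong shape. Origin 225 mm below hook_b, same axes. On both hooks the bar's axis is 5 mm below the hook point's height when it lies in the dips, and 6 mm above it when it lies on the straight wire. The light wire hooks should not be pushed with more than 20 N.
- hook_a (a point): Front face of stand_a's clamp head, midway between the prongs at their axis height. x points back into the head (30 deep, 20 tall), z up. Prongs: 6 mm wire, level towards -x at y = +-55 mm. Outwards each is straight, has a dip 11 mm deep (wire axis 21 wide at the mouth, 15 at the floor), is straight for 36 mm, and ends in a tip rising 17 mm, 52 mm beyond the dip's centre. Dips at x = -100 mm.
- hook_b (a point): Same point on empty stand_b, same axes and prongs, but the pair is clamped farther in or out: its dips' centres lie anywhere from 75 to 125 mm out (x = -75 to -125 mm), the same for both prongs. This is not measured and must be felt or seen: lay the bar lightly on the straight wire 60 mm out and slide it outwards until it drops into the dips.
- cutter_big_mid (a point): Centre of a loose steel ring cutter, 64 mm across, 28 mm tall, lying in the basket.
- cutter_small_mid (a point): Centre of a smaller loose steel ring cutter, 46 mm across, 24 mm tall, lying in the basket.
- bowl: Black bowl, 110 mm across, 60 mm tall, on the table between the stands; origin under its centre. Bystander.
- carton: Blue milk carton with a gabled top, 70 by 70 mm, 205 mm tall, on the table beyond the bowl; origin under its centre. Bystander.
- cup: White mug, 80 mm across, 85 mm tall, on the table to the left; origin under its centre. Bystander.
Not all that is in view belongs to the job. What is shaped like the part that bears cutter_big_mid but orange is not meant.

How it is judged:
On the way, in this order (a step that is already met when the one before it is completed fails the run):
1. the basket is lifted off the first hook and clear of it (horizontal distance between bar and hook_a above 0.16 m and contact force between basket and stand_a below 0.1 N), for 0.1 s.
2. the basket's bar is over or on the prongs of the other hook (x of bar in the frame of hook_b between -0.15 and -0.03 m and y of bar in the frame of hook_b between -0.022 and 0.022 m and z of bar in the frame of hook_b below 0.05 m), for 0.1 s.
At the end, for the whole second after the job is handed in: The basket hangs from the second hook with its bar down in the dips of both prongs (bar axis 1.5 to 10 mm below the prongs' axis), within 22 mm of the middle between the prongs, level within 0.12 rad (7 degrees), square to the hook within 0.12 rad, at rest, both cutters in it (x of bar in the frame of hook_b between -0.135 and -0.065 m and y of bar in the frame of hook_b between -0.022 and 0.022 m and z of bar in the frame of hook_b between -0.01 and -0.0015 m and angle between the y axis of basket and the y axis of hook_b, either way round below 0.12 rad and angle between basket's own z axis and vertical below 0.12 rad and linear speed of basket below 0.03 m/s and angular speed of basket below 0.2 rad/s and x of cutter_big_mid in the frame of basket between -0.05 and 0.05 m and y of cutter_big_mid in the frame of basket between -0.085 and 0.085 m and z of cutter_big_mid in the frame of basket between 0 and 0.055 m and x of cutter_small_mid in the frame of basket between -0.05 and 0.05 m and y of cutter_small_mid in the frame of basket between -0.085 and 0.085 m and z of cutter_small_mid in the frame of basket between 0 and 0.055 m); the robot touches nothing.
It fails at once if the basket tips more than 0.26 rad (15 degrees) (angle between basket's own z axis and vertical above 0.26 rad).
It fails at once if the basket is set down: its underside below 55 mm, or resting on the bowl, carton or mug with more than 1 N (height (world z) of basket below 0.055 m or contact force between basket and bowl above 1 N or contact force between basket and carton above 1 N or contact force between basket and cup above 1 N).
It fails at once if the basket is forced against the second hook with more than 20 N (contact force between basket and stand_b above 20 N).
It fails at once if the basket is forced against the first hook with more than 25 N (contact force between basket and stand_a above 25 N).
It fails at once if the bowl, carton or mug is moved more than 30 mm (distance of any of bowl, carton, cup from where it was at the start of the episode above 0.03 m).
It also fails if it takes over 70 s, if anything falls off the work surface, if the arm or the gripper's body presses on something with over 40 N, if the wrist force passes 120 N, or if a joint passes its speed limit or range.

## Robot

A 6-joint arm with a two-finger parallel gripper is mounted at the origin on the work surface. World frame = base frame: x ahead of the robot, y to its left, z up, the work surface at z = 0. Lengths are in m, angles in rad, forces in N, time in s.
With the tool pointing down it reaches from about 0.35 to 0.925 m from the base axis. Payload 6.4 kg.
Tool frame: the origin (TCP) lies between the finger pads; the fingertips stand 11 mm ahead of it and the grasp point (between the pads) lies 8 mm behind it; z points along the fingers, y is the line along which they close (so a half turn about z gives the same grasp; the last joint's range is limited). The gripper opens to 85 mm and grips with 20 to 120 N. Pads are 22 mm wide; open, the fingers measure 114 mm over their backs; the gripper's body (76 mm by 85 mm) begins 54 mm behind the grasp point. The pads swing forward as they close: fully open they stand 13 mm farther back than shut.
Start: joints at [-1.463, 0.245, 1.558, -0, 1.339, -0.174], TCP at [0.181, -0.624, 0.242] pointing down, gripper open.
Joint ranges: [-3.13, 3.13], [-1.02, 2.26], [0.13, 2.54], [-0.95, 4.09], [0.21, 2.88], [-2.74, 2.74]. Speed limits (rad/s): [2.57, 2.57, 3.14, 3.14, 3.14, 3.14].

## Interface

Orientations are given as a unit quaternion [w, x, y, z].
In Python, from bench import movep, servo_line, movej, ungrasp, close, dwell, inverse_kinematics, get_image, Unreachable, job_done, current_time_s, current_joint_pos, current_qd, current_joint_efforts, current_tcp_pos, current_eef_rot, current_contact_force, current_wrist_torque, current_opening, current_finger_force gives the robot as it stands. Calls block until the motion is done:
- movep(position, orientation): joint-space move of the TCP to a pose.
- servo_line(position, v=0.15, orientation=None, max_force=None): straight line of the TCP; orientation=None keeps the orientation; v is the mean speed in m/s. With max_force (N) it stops when the force on the tool has changed by that much, and returns True; else False.
- movej(angles): joint-space move.
- ungrasp() and close(f_grip=None): open the fingers fully, or close them until they stop; f_grip is the grip in N (None keeps the last).
- dwell(seconds).
- inverse_kinematics(position, orientation): joint angles nearest the present ones, or None.
- get_image(name): name is "scene" or "top" or "wrist"; returns a dict with "img" (384x512x3 uint8, red, green, blue), "z_map" (384x512 float32, m along the optical axis (not along the pixel's ray), 0 where there is no reading), "fx", "fy", "cx", "cy" (pixels), "rvec" (rotation vector, rad) and "tvec" (3), from world to camera coordinates, as OpenCV has them. Camera axes: x right, y down, z forward; pixel columns grow to the right and rows downward; lengths in m; the calibration is good to about 2 mm. A picture is of the moment at which its call begins.
A pose or a line that the arm cannot do raises Unreachable and nothing moves.
- job_done(): hands the job in; it is judged then, once.
Readings, each from a call of its own:
- current_time_s(): time.
- current_joint_pos(): joint angles.
- current_qd(): joint speeds.
- current_joint_efforts(): joint torques, N m.
- current_tcp_pos(): TCP position.
- current_eef_rot(): TCP orientation.
- current_contact_force(): force on the tool from outside, world axes, zero at the start.
- current_wrist_torque(): the same for the moment, N m.
- current_opening(): finger opening in m.
- current_finger_force(): force on a finger pad.
Only numpy, scipy, OpenCV 4.12 (cv2) and the standard library are available. Lean on these libraries where they do the work, as an engineer would, in place of code of your own. Each camera call takes 0.05 s, during which the arm holds its last target. There are 200 camera calls.

## Working session

There is one attempt and no reset: what is moved stays moved. The work goes in short steps, each a Python script; the robot and the scene stay as the last script left them, time stands still between calls to the robot, and variables do not carry over. Pictures are saved under pics/ and viewed, at most 10 in all, crops included, and the job is handed in when it is done.

```bash
mkdir -p pics; ls
cat > h.py <<'E'
import numpy as np, cv2
from bench import *
def cloud(im):
    R=cv2.Rodrigues(np.array(im["rvec"],float))[0]; t=np.array(im["tvec"],float).ravel()
    z=im["z_map"]; v,u=np.mgrid[:z.shape[0],:z.shape[1]]
    P=np.stack([(u-im["cx"])/im["fx"]*z,(v-im["cy"])/im["fy"]*z,z],-1)
    W=(P-t)@R; W[z<=0]=np.nan
    return W
E
python3 - <<'E'
from h import *
for n in("scene","top"):
    im=get_image(n); np.savez(n+".npz",**im)
    cv2.imwrite(f"pics/{n}0.png",cv2.resize(im["img"][...,::-1],(800,600)))
    R=cv2.Rodrigues(np.array(im["rvec"],float))[0]
    print(n,-R.T@np.array(im["tvec"]).ravel(),R[2],im["fx"])
print(current_eef_rot(),current_time_s())
E
```

```text
pics
scene [0.91910896 0.65202363 1.1898719 ] [-0.26268795 -0.48397407 -0.83472399] 460.20721626094434
top [0.4581932  0.0449864  1.21068699] [ 0.11408749  0.00680773 -0.99344738] 411.31683428423605
[-8.80797540e-04  9.90089196e-01  1.40437201e-01  1.43874291e-05] 0.1
```

View pics/scene0.png

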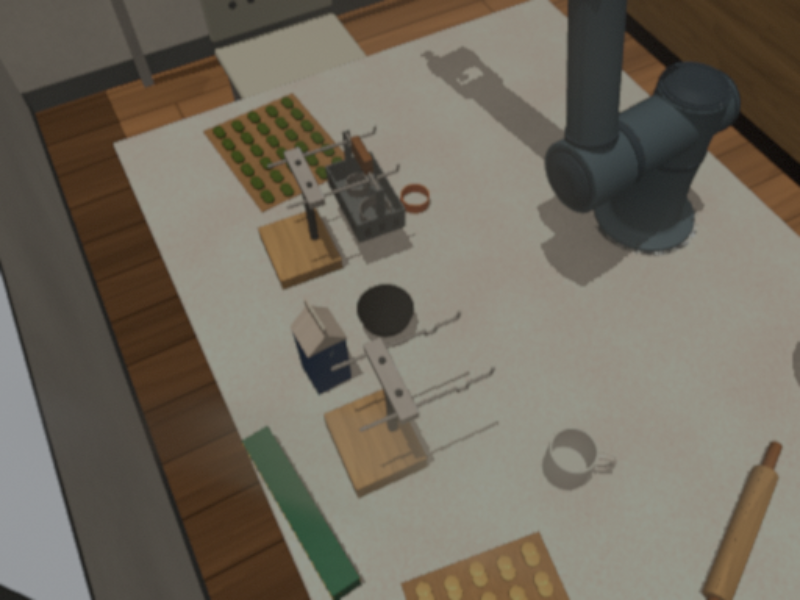

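View pics/top0.png

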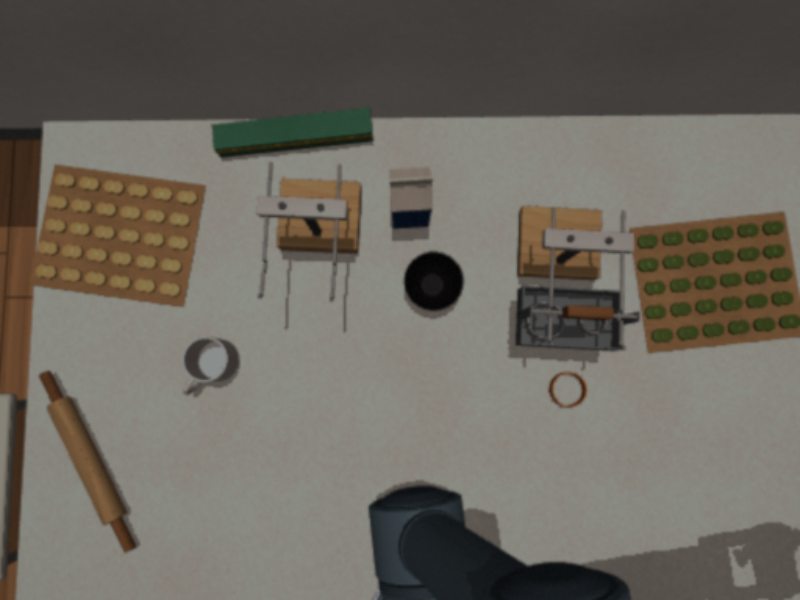

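The top view shows the hanging basket on the right stand, with its grip block at about (588,313) and clamp head at (588,240). The empty stand's head is at (302,208), with prong tips at about (262,297) and (332,298). There are two kinds of ring: the steel ones inside the basket at (540,325), which are the cutters, and the orange one on the table at (567,390), which is the decoy. I only touch the grip block, so neither ring matters for the grasp.

```bash
cat > m.py <<'E'
from h import *
s=1/1.5625
# boxes in 800x600 pixel coords for both views
boxes={"top":{"headA":(535,222,645,258),"headB":(250,190,355,225),"grip":(555,298,625,328)},
"scene":{"headA":(280,145,330,210),"headB":(360,335,420,420),"grip":(345,130,380,175)}}
for n in("top","scene"):
    im=dict(np.load(n+".npz")); W=cloud(im); hsv=cv2.cvtColor(im["img"],cv2.COLOR_RGB2HSV)
    for k,b in boxes[n].items():
        x0,y0,x1,y1=[int(round(q*s)) for q in b]
        w=W[y0:y1,x0:x1].reshape(-1,3); h=hsv[y0:y1,x0:x1].reshape(-1,3)
        if k=="grip": m=(h[:,1]>100)&(h[:,0]<20)&(w[:,2]>.2)
        else: m=(h[:,1]<60)&(h[:,2]>90)&(w[:,2]>.2)
        p=w[m]; 
        if len(p)<10: print(n,k,len(p)); continue
        zt=np.percentile(p[:,2],80); p=p[abs(p[:,2]-zt)<.006]
        r=cv2.minAreaRect((p[:,:2]*1000).astype(np.float32))
        print(n,k,len(p),"ztop",zt.round(4),"rect mm",np.round(r[0],1),np.round(r[1],1),round(r[2],1),"mean",p.mean(0).round(4))
E
python3 m.py
```

```text
top headA 638 ztop 0.2202 rect mm [ 661.6 -248.3] [ 49.7 138.8] 2.6 mean [ 0.6575 -0.2494  0.2187]
top headB 637 ztop 0.2318 rect mm [714.9 200.1] [ 43.5 137.5] 0.6 mean [0.7118 0.2003 0.2305]
top grip 205 ztop 0.2402 rect mm [ 542.4 -240.1] [68.4 16.6] 87.5 mean [ 0.5425 -0.2398  0.2388]
scene headA 361 ztop 0.218 rect mm [ 658. -247.] [139.5  75.8] 64.2 mean [ 0.6594 -0.2442  0.2165]
scene headB 675 ztop 0.2299 rect mm [705.6 202.5] [141.6  52.4] 82.2 mean [0.7125 0.2042 0.2286]
scene grip 100 ztop 0.237 rect mm [ 545.1 -237.2] [69.4 16. ] 87.7 mean [ 0.5457 -0.2339  0.236 ]
```

```bash
cat > w.py <<'E'
from h import *
im=dict(np.load("top.npz")); 
for name,hz,box in(("A",.209,(.44,.80,-.36,-.14)),("B",.221,(.5,.84,.09,.31))):
  for n in("top","scene"):
    im=dict(np.load(n+".npz")); W=cloud(im).reshape(-1,3)
    x,y,z=W.T
    m=(x>box[0])&(x<box[1])&(y>box[2])&(y<box[3])&(z>hz-.025)&(z<hz+.03)
    P=W[m]
    # yaw from wires behind/forward of head: two clusters by y
    print(name,n,len(P))
    for lo in np.arange(box[0],box[1],.01):
        q=P[(P[:,0]>=lo)&(P[:,0]<lo+.01)]
        if len(q)==0: continue
        o=np.argsort(q[:,1]); q=q[o]; g=np.split(q,np.where(np.diff(q[:,1])>.02)[0]+1)
        print("%.3f"%lo,[tuple(c.mean(0).round(4).tolist())[1:]+(len(c),round(float(np.ptp(c[:,1])),3)) for c in g])
E
python3 w.py
```

```text
A top 1468
0.480 [(-0.2934, 0.2234, 4, 0.003)]
0.490 [(-0.2926, 0.2136, 13, 0.005), (-0.1835, 0.2221, 9, 0.005)]
0.500 [(-0.294, 0.2098, 12, 0.004), (-0.1847, 0.2104, 11, 0.006)]
0.510 [(-0.2947, 0.2113, 9, 0.004), (-0.185, 0.2115, 12, 0.006)]
0.520 [(-0.2956, 0.2101, 9, 0.003), (-0.1857, 0.21, 12, 0.006)]
0.530 [(-0.2575, 0.2176, 131, 0.143)]
0.540 [(-0.2315, 0.217, 172, 0.17)]
0.550 [(-0.2969, 0.2111, 10, 0.004), (-0.2195, 0.2284, 40, 0.088), (-0.1573, 0.1982, 8, 0.002)]
0.560 [(-0.2982, 0.2108, 9, 0.004), (-0.1879, 0.2116, 8, 0.003)]
0.570 [(-0.2995, 0.2107, 12, 0.007), (-0.1885, 0.2105, 8, 0.003)]
0.580 [(-0.3, 0.21, 11, 0.005), (-0.1894, 0.2117, 11, 0.006)]
0.590 [(-0.3003, 0.211, 12, 0.007), (-0.1902, 0.2114, 12, 0.006)]
0.600 [(-0.301, 0.2104, 12, 0.005), (-0.1905, 0.2112, 13, 0.006)]
0.610 [(-0.3015, 0.2101, 12, 0.006), (-0.1913, 0.2109, 12, 0.006)]
0.620 [(-0.302, 0.2103, 12, 0.005), (-0.1918, 0.2116, 10, 0.006)]
0.630 [(-0.3043, 0.2123, 25, 0.025), (-0.1929, 0.2123, 7, 0.004)]
0.640 [(-0.255, 0.2155, 215, 0.139)]
0.650 [(-0.2476, 0.2187, 250, 0.139)]
0.660 [(-0.2449, 0.2186
[... 3703 characters left out ...]
, 8, 0.005), (0.2593, 0.2211, 11, 0.005)]
0.670 [(0.1493, 0.2219, 11, 0.003), (0.2585, 0.2214, 11, 0.005)]
0.680 [(0.1479, 0.2208, 10, 0.006), (0.2583, 0.2212, 12, 0.005)]
0.690 [(0.1845, 0.2275, 73, 0.128)]
0.700 [(0.2054, 0.2285, 236, 0.139)]
0.710 [(0.207, 0.2285, 241, 0.141)]
0.720 [(0.2118, 0.2262, 231, 0.139)]
0.730 [(0.1451, 0.2207, 10, 0.008), (0.2592, 0.2216, 17, 0.018)]
0.740 [(0.145, 0.2207, 10, 0.005), (0.255, 0.2216, 12, 0.004)]
0.750 [(0.1439, 0.2206, 11, 0.005), (0.2544, 0.2213, 11, 0.006)]
0.760 [(0.1437, 0.2204, 10, 0.006), (0.2536, 0.221, 12, 0.007)]
0.770 [(0.1435, 0.2219, 9, 0.006), (0.2534, 0.2216, 12, 0.006)]
0.780 [(0.1427, 0.22, 4, 0.006), (0.2524, 0.2198, 11, 0.008)]
```

Depth resolves both wires and hook B's dips, seen as height drops near x≈0.615 and 0.622. Next I refine the fits, check the IK and do the approach and a light grasp.

```bash
cat > f.py <<'E'
from h import *
for n in("top","scene"):
    W=cloud(dict(np.load(n+".npz"))).reshape(-1,3); W=W[~np.isnan(W[:,0])]
    for name,x0,x1,lines in(("A",.56,.63,((-.30),(-.189))),("B",.565,.685,(.150,.259))):
        for y0 in lines:
            yc=y0-.06*(W[:,0]-.62) if name=="B" else y0-.06*(W[:,0]-.58)
            m=(abs(W[:,1]-yc)<.012)&(W[:,0]>x0)&(W[:,0]<x1)&(W[:,2]>.19)
            p=W[m]; c=np.polyfit(p[:,0]-.6,p[:,1],1)
            zs=np.median(p[:,2]); d=p[p[:,2]<zs-.004]
            # weighted by depth
            w=zs-d[:,2]; 
            e=f"dip x {np.average(d[:,0],weights=w):.4f} range {d[:,0].min():.4f} {d[:,0].max():.4f}" if name=="B" else ""
            print(n,name,"slope %.4f y(.6) %.4f zmed %.4f"%(c[0],c[1],zs),e)
from scipy.spatial.transform import Rotation as Ro
for s in(1,-1):
    a=(-.0635+s*np.pi/2)/2; q=[0,np.cos(a),np.sin(a),0]
    for p in([.5437,-.2387,.2155],[.394,-.229,.26],[.61,.205,.25]): 
        r=inverse_kinematics(p,q); print(s,p,None if r is None else np.round(r,2))
E
python3 f.py
```

```text
top A slope -0.0601 y(.6) -0.3006 zmed 0.2104 
top A slope -0.0624 y(.6) -0.1903 zmed 0.2116 
top B slope -0.0523 y(.6) 0.1510 zmed 0.2222 dip x 0.6163 range 0.6079 0.6248
top B slope -0.0514 y(.6) 0.2608 zmed 0.2227 dip x 0.6241 range 0.6107 0.6653
scene A slope -0.0409 y(.6) -0.2998 zmed 0.2083 
scene A slope -0.0548 y(.6) -0.1893 zmed 0.2085 
scene B slope -0.0505 y(.6) 0.1525 zmed 0.2206 dip x 0.6142 range 0.5654 0.6451
scene B slope -0.0542 y(.6) 0.2626 zmed 0.2203 dip x 0.6207 range 0.6073 0.6319
1 [0.5437, -0.2387, 0.2155] [-0.6   0.14  1.73 -0.    1.27 -0.54]
1 [0.394, -0.229, 0.26] [-0.78 -0.25  2.02 -0.    1.37 -0.71]
1 [0.61, 0.205, 0.25] [ 0.15  0.22  1.57 -0.    1.35  0.21]
-1 [0.5437, -0.2387, 0.2155] [-0.6   0.14  1.73 -0.    1.27  2.6 ]
-1 [0.394, -0.229, 0.26] [-0.78 -0.25  2.02 -0.    1.37  2.43]
-1 [0.61, 0.205, 0.25] None
```

```bash
cat >> h.py <<'E'
def Q(yaw):
    a=(yaw+np.pi/2)/2; return [0,np.cos(a),np.sin(a),0]
def X(yaw): return np.array([np.cos(yaw),np.sin(yaw),0])
def st(t=""):
    print(t,"t%.1f"%current_time_s(),"tcp",np.round(current_tcp_pos(),4),"F",np.round(current_contact_force(),2),"M",np.round(current_wrist_torque(),2),"open %.4f"%current_opening())
YA,YB=-.061,-.0565
E
python3 - <<'E'
from h import *
g=np.array([.5437,-.2387,.2155])
movep(g+[0,0,.13],Q(YA)); st()
im=get_image("wrist"); np.savez("wrist1.npz",**im); cv2.imwrite("pics/wrist1.png",cv2.resize(im["img"][...,::-1],(800,600)))
W=cloud(im); hsv=cv2.cvtColor(im["img"],cv2.COLOR_RGB2HSV)
m=(hsv[...,1]>100)&(hsv[...,0]<20)&(W[...,2]>.21)&(W[...,2]<.26)
p=W[m]; p=p[abs(p[:,2]-np.percentile(p[:,2],70))<.004]
r=cv2.minAreaRect((p[:,:2]*1000).astype(np.float32)); print(len(p),r,np.median(p[:,2]))
E
```

```text
t2.0 tcp [ 0.5433 -0.2395  0.3451] F [-1.09  0.6  -0.02] M [-0.01 -0.02 -0.01] open 0.0854
1326 ((544.5867309570312, -240.0951690673828), (69.41447448730469, 17.465303421020508), 86.67743682861328) 0.23694355457736216
```

View pics/wrist1.png

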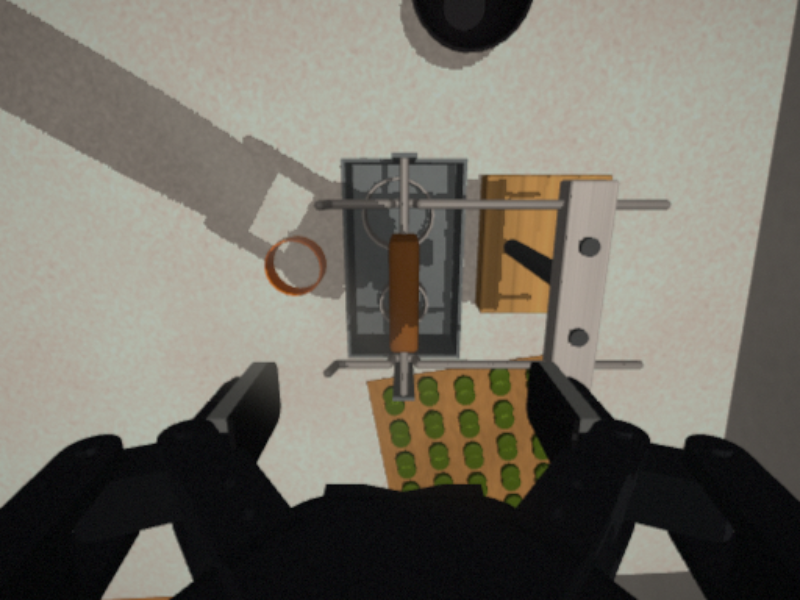

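The wrist view shows the wooden block at (404,292), with both grey steel cutters in the basket at (398,212) and (402,302). The orange decoy ring lies on the table at (295,265). The block measures 69×17.5 mm, as specified.

Run:
```python
from h import *
g=np.array([.5443,-.2397,.2145])
servo_line(g+[0,0,.05],v=.12,orientation=Q(-.0585))
print(servo_line(g,v=.06,max_force=8)); st("down")
close(20); dwell(.3); st("closed20")
```

```text
False
down t3.9 tcp [ 0.5446 -0.2399  0.215 ] F [-0.11 -0.58 -0.31] M [-0.04  0.    0.03] open 0.0855
closed20 t4.8 tcp [ 0.5443 -0.2397  0.2146] F [-1.36 -0.33  1.38] M [ 0.01  0.17 -0.17] open 0.0173
```

Run:
```python
from h import *
g=np.array([.5443,-.2397,.2145]); q=Q(-.0585)
close(80); dwell(.2); st("80")
servo_line(g+[0,0,.04],v=.03); dwell(.2); st("lifted")
p=g+[0,0,.04]-.15*X(-.0615)
servo_line(p,v=.08); dwell(.2); st("out")
im=get_image("scene"); np.savez("scene2.npz",**im); cv2.imwrite("pics/scene2.png",cv2.resize(im["img"][...,::-1],(800,600)))
```

```text
80 t5.2 tcp [ 0.5445 -0.2398  0.2147] F [ 0.4  -0.02  2.11] M [-0.06 -0.01  0.07] open 0.0166
lifted t6.9 tcp [ 0.5443 -0.2397  0.2543] F [-0.51 -0.45 -4.56] M [-0.01 -0.04 -0.03] open 0.0168
out t9.2 tcp [ 0.3947 -0.2304  0.2544] F [-0.14  0.88 -4.57] M [ 0.04 -0.04  0.03] open 0.0172
```

View pics/scene2.png

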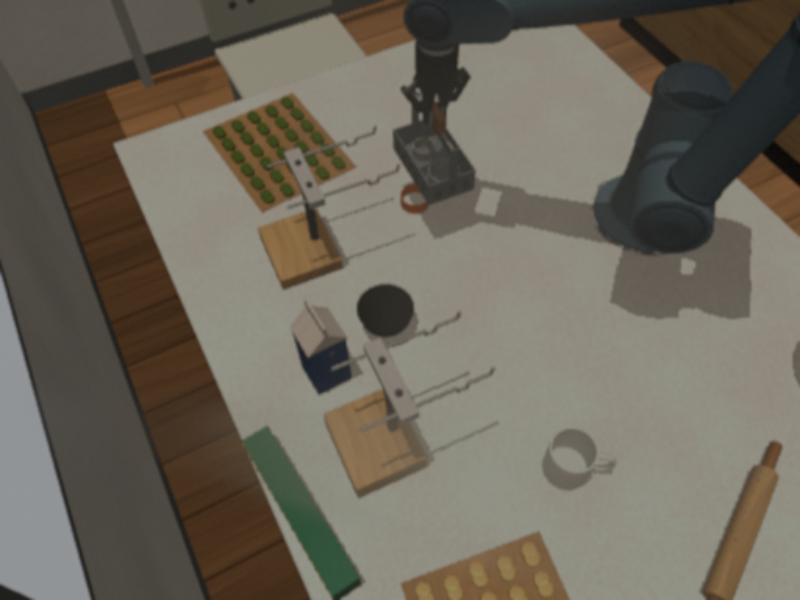

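The basket hangs level in the gripper at about (433,160), clear of stand A. Both stands' dips are now visible, so I can measure the A→B offset within each camera, which cancels calibration bias.

Run:
```python
from h import *
for n in("top","scene"):
    im=get_image(n); W=cloud(im).reshape(-1,3); W=W[~np.isnan(W[:,0])]
    for name,x0,x1,xr,ls in(("A",.505,.62,.545,(-.297,-.187)),("B",.58,.68,.62,(.151,.260))):
        D=[]
        for y0 in ls:
            yc=y0-.06*(W[:,0]-xr)
            p=W[(abs(W[:,1]-yc)<.008)&(W[:,0]>x0)&(W[:,0]<x1)&(W[:,2]>.19)]
            zs=np.median(p[:,2]); d=p[(p[:,2]<zs-.004)&(abs(p[:,0]-xr)<.02)]
            c=np.polyfit(p[:,0]-.6,p[:,1],1); x=np.average(d[:,0],weights=zs-d[:,2])
            D.append([x,np.polyval(c,x-.6),zs,len(d),c[0]])
        D=np.array(D); print(n,name,D.round(4).tolist(),"mid",D.mean(0).round(4)[:3],"yaw",-(D[1,0]-D[0,0])/(D[1,1]-D[0,1]))
```

```text
top A [[0.5404, -0.2964, 0.2102, 22.0, -0.0704], [0.5458, -0.1868, 0.2108, 17.0, -0.0647]] mid [ 0.5431 -0.2416  0.2105] yaw -0.04853820811723034
top B [[0.6161, 0.1502, 0.2224, 22.0, -0.0545], [0.6226, 0.2597, 0.2224, 15.0, -0.0535]] mid [0.6194 0.205  0.2224] yaw -0.05957231195436528
scene A [[0.5413, -0.2958, 0.2075, 13.0, -0.0556], [0.5458, -0.1858, 0.2077, 16.0, -0.0735]] mid [ 0.5436 -0.2408  0.2076] yaw -0.04091919005298927
scene B [[0.6156, 0.1519, 0.2199, 20.0, -0.0549], [0.6206, 0.2616, 0.2204, 22.0, -0.0523]] mid [0.6181 0.2068 0.2201] yaw -0.04596269313269564
```

Run:
```python
from h import *
T=np.array([.6197,.2058,.2267]); q=Q(-.056); u=np.array([0,0,1.])
servo_line(T+.04*u-.17*X(YB),v=.14,orientation=q); dwell(.4); st("pre")
servo_line(T+.04*u,v=.07,max_force=4); dwell(.4); st("over")
servo_line(T+.016*u,v=.03,max_force=4); dwell(.4); st("low")
print(servo_line(T-.001*u,v=.012,max_force=2.5)); dwell(.3); st("lay")
```

```text
pre t13.1 tcp [0.45   0.2154 0.2667] F [-0.69  0.25 -5.24] M [-0.04  0.01  0.07] open 0.0169
over t16.0 tcp [0.6197 0.2058 0.2667] F [ 1.13 -0.68 -4.74] M [-0.04 -0.01  0.02] open 0.0171
low t17.4 tcp [0.6197 0.2058 0.2428] F [ 0.16  0.13 -3.62] M [-0.02  0.01 -0.01] open 0.0171
True
lay t18.9 tcp [0.6196 0.2058 0.2267] F [ 0.5  -0.27  6.61] M [ 0.01 -0.12  0.02] open 0.0168
```

Run:
```python
from h import *
p=np.array(current_tcp_pos())
servo_line(p+[0,0,.0005],v=.01); dwell(.3); st("relieved")
im=get_image("scene"); c=im["img"][180:330,180:380,::-1]; cv2.imwrite("pics/b1.png",cv2.resize(c,(800,600),interpolation=cv2.INTER_CUBIC))
W=cloud(im).reshape(-1,3)
```

```text
relieved t19.7 tcp [0.6196 0.2058 0.227 ] F [ 1.32  0.59 -0.71] M [ 0.05 -0.37 -0.04] open 0.0168
```

View pics/b1.png

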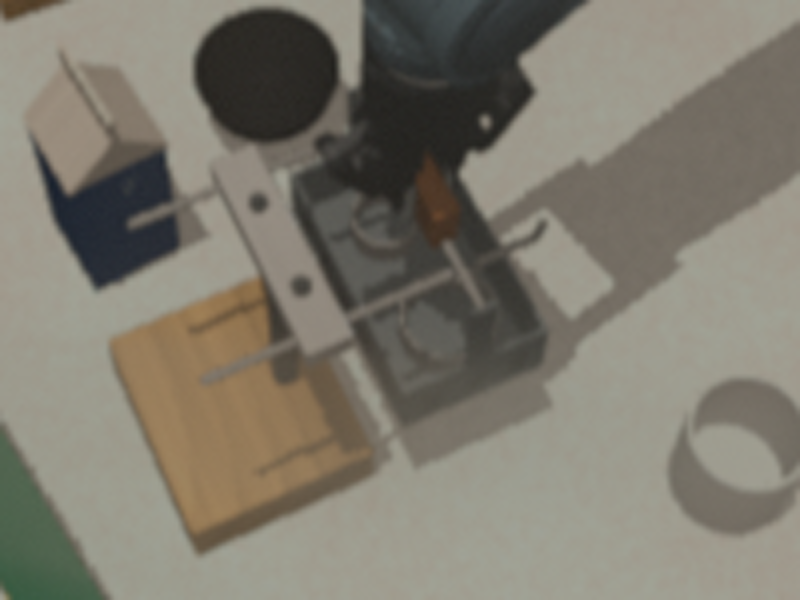

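The bar crosses the near prong at (455,272), down in its dip, and the cutters are in the basket. The load is carried by the hook, so I'll release and back away straight up.

Run:
```python
from h import *
close(20); dwell(.2); st("20")
ungrasp(); dwell(.5); st("open")
p=np.array(current_tcp_pos())
print(servo_line(p+[0,0,.13],v=.05,max_force=6)); dwell(1.0); st("up")
im=get_image("wrist"); cv2.imwrite("pics/w3.png",cv2.resize(im["img"][...,::-1],(800,600)))
W=cloud(im); hsv=cv2.cvtColor(im["img"],cv2.COLOR_RGB2HSV)
m=(hsv[...,1]>100)&(hsv[...,0]<20)&(W[...,2]>.21)&(W[...,2]<.28); q=W[m]; z=np.percentile(q[:,2],70); q=q[abs(q[:,2]-z)<.004]
r=cv2.minAreaRect((q[:,:2]*1000).astype(np.float32)); print(r,np.median(q[:,2]))
```

```text
20 t20.1 tcp [0.6196 0.2058 0.2271] F [ 1.73  0.71 -1.56] M [ 0.09 -0.32  0.02] open 0.0172
open t21.3 tcp [0.6196 0.2058 0.2272] F [ 0.29 -0.79  0.06] M [ 0.04 -0.02 -0.04] open 0.0855
False
up t25.1 tcp [0.6196 0.2058 0.3572] F [0.32 0.74 0.32] M [ 0.05 -0.03 -0.02] open 0.0853
((620.576416015625, 205.5855712890625), (68.45586395263672, 16.947908401489258), 86.27046966552734) 0.24912015033686866
```

View pics/w3.png

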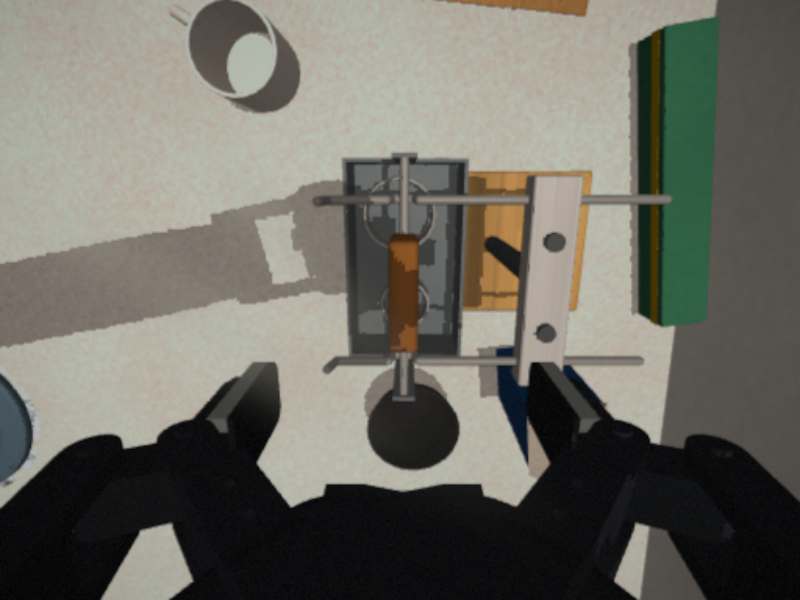

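The basket hangs square, with its bar in both dips at (404,200) and (403,361). The grip's top is 12.2 mm higher than it was on hook A, which matches the height difference between the hooks, so the bar is fully seated. Both cutters are in the basket.

```bash
python3 -c "
from h import *
print(job_done())"
```

```text
the job is handed in; nothing more can be done
None
```

The basket now hangs level in both dips of the empty hook with both cutters inside; I let go, backed the arm clear and handed the job in at about 25 s, but no verdict came back.

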